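# Scan the screw jar and hold the locker hatch just below its balance point

## Robot

A 7-joint arm with a two-finger parallel gripper is mounted at the origin on the work surface; the furniture and walls round the work are solid. World frame = base frame: x ahead of the robot, y to its left, z up, the work surface at z = 0. Lengths are in mm, angles in rad, forces in N, time in s.
With the tool pointing down it reaches from about 400 to 850 mm from the base axis. Payload 10.4 kg.
Tool frame: the origin (TCP) lies at the very end of the fingers, on their centre line; the grasp point (between the pads) lies 19 mm behind it; z points along the fingers, y is the line along which they close (so a half turn about z gives the same grasp; the last joint's range is limited). The gripper opens to 87 mm and grips with 3 to 60 N. Pads are 19 mm wide; open, the fingers measure 117 mm over their backs; the gripper's body (75 mm by 190 mm) begins 51 mm behind the grasp point.
Start: joints at [-1.335, 0.332, -0.065, 1.46, 0.022, 1.35, -0.088], TCP at [159.936, 604.215, 195.976] pointing down, gripper open.
Joint ranges: [-2.6, 2.6], [-0.5, 2.12], [-1.47, 1.34], [0.16, 2.42], [-1.27, 4.41], [0.06, 2.06], [-2.6, 2.6]. Speed limits (rad/s): [2.22, 2.22, 2.79, 2.79, 3.14, 3.14, 3.14].

## Interface

Orientations are given as a unit quaternion [w, x, y, z].
In Python, from plant import manip gives the robot as it stands. The module is installed in compiled form; this text tells all that it offers.
- The arm moves only by the shell command python3 -m crank 'ROWS' [FORCE]. ROWS is JSON, a list of rows, each a list of 7 numbers: the closure, from 0 (fully open) to 1 (shut), then the shift along the tool's x, y, z in cm, then the turn, a rotation vector about the tool's x, y, z in rad. In form: [[fingers, dx, dy, dz, wx, wy, wz], ...]. A call has exactly 10 rows; each row is the pose to reach, as a shift and turn from the pose commanded when the call began, along the tool's axes at that moment; what a row does not reach only later rows make up. A row lasts 1/12 s, in which the tool goes at most 41.7 mm and 7.16 degrees, less where a joint would pass 70% of its speed; a pose out of reach is approached as far as the arm can. A call with a gripper value outside its range is refused whole. The fingers move at their own pace and stop on an object; FORCE is the grip in N (left out, the last holds). Time passes only in rows, so rows that repeat a pose let the fingers close, or fill a call up. It gives the time, the measured TCP pose, the force, the opening and the grip force at its end, in the units of the state.
- manip.get_state(): the state, without advancing time (a new reading comes with each control period).
- manip.read_camera(name): name is "scene" or "top"; returns the picture (400x640x3 uint8, red, green, blue); there is no depth.
- manip.get_calibration(name): a dict with "vfov" (degrees; the focal length in pixels is half the picture's height over the tangent of half this angle, whatever the lens; pixels are square), "cx", "cy" (the principal point, pixels), "R" (3x3) and "t" (3): a world point X has camera coordinates R X + t. Camera axes: x right, y down, z forward; pixel columns grow to the right and rows downward; lengths in mm; the calibration is good to about 2 mm. A picture is of the moment at which its call begins. get_calibration takes no time and is no camera call.
- manip.close_job(): hands the job in; it is judged then, once.
Trained networks look in the newest picture that a camera, given by its name, has taken for a name from the list of things; names that differ only in an ending like _2 or _b are one class to them, and where a whole thing is asked for, a point or a joint stands for the part that bears it (a point fixed in the world has none). Each returns a list of dicts, best first, with "p" (0 to 1); they miss things now and then, are a little off and sometimes report something else, mostly with a low value. They report only what shows in the picture. A call takes as long as a camera call. They do not tell look-alikes from the thing itself.
- manip.spot_in(camera, name): "rect" ([left, top, width, height] in pixels, round what is visible of it).
- manip.outline_of(camera, name): "pixels" (400x640 bool, what is visible of it) and "rect" ([left, top, width, height] in pixels, round what is visible of it).
The state is a dict: "clock": time; "q": joint angles; "dq": joint speeds; "joint_torque": joint torques, N m; "tcp_pos": TCP position; "tcp_rot": TCP orientation; "contact_force": force on the tool from outside, world axes, zero at the start; "torque": the same for the moment, N m; "grip_width": finger opening in mm; "grip_force": force on a finger pad.
Only numpy, scipy, OpenCV 4.12 (cv2) and the standard library are available. Lean on these libraries where they do the work, as an engineer would, in place of code of your own. Each camera call takes 0.05 s, during which the arm holds its last target. There are 200 camera calls.

## Task

Turn the jar of screws where it stands until its code label squarely faces the reader's window, and let go of it standing upright. Then lift the parts locker's sprung hatch by its bar handle until it is past its balance point, without letting it swing fully open, and bring it back down to just below that point, so that it would fall shut if released. Finish while holding the hatch steady there: do not let go, because a colleague is about to put the jar in; leave everything else on the bench where it is.

Things in the scene. Friction and masses are not known exactly. Their poses are not given: they have to be found in the camera images.
- jar: jar of screws, grey body 62 mm across, with a black lid 64 mm across from 58 to 73 mm above the bench; loose, about 0.3 kg; origin at the centre of its underside, z up. Its own +x axis points to the side that carries the code label. A raised metal rib (28 x 7 mm, 5 mm high) on the lid runs from the lid's centre to the rim above the label.
- jar_label (a point): centre of the jar's code label (white, dark upright bars, 31 mm wide, 36 mm high, flat on the jar's side), 32 mm from the jar's axis along the jar's +x, 27 mm above the bench
- reader: code reader, a grey painted block 60 x 85 x 80 mm fixed to the bench on a thin steel foot (foot 90 x 110 mm, 4 mm high); origin at the centre of the block's underside; its +x axis points away from the window, so the window looks along its -x. The jar stands in front of the window, its axis 90 to 105 mm from it and within 8 mm of the window's centreline. The label faces the window when the jar's +x points along the reader's +x.
- reader_window (a point): centre of the reader's dark window in its front face, 27 mm above the bench
- locker: parts locker, plywood box 160 (x) x 200 (y) x 100 mm high, fixed to the bench; origin at the centre of its underside; its -x side is the front, towards the robot. Its top is closed by a steel hatch plate 10 mm thick, hinged along the rear (+x) top rim.
- hatch_hinge (a point): middle of the hatch's hinge line, 106 mm above the bench, 80 mm from the locker's origin along its +x; the hinge line runs along the locker's y
- hatch_handle (a point): middle of the hatch's bar handle: a steel bar 12 mm thick, parallel to the hinge line, 108 mm clear between its two brackets, 210 mm from the hinge line, 45 mm in front of the hatch plate's front edge, 106 mm above the bench with the hatch shut. It can be gripped from above with one finger between bar and plate (39 mm clear) and turns between the fingers as the hatch swings.
- hatch_angle (a joint): angle of the hatch, rad: 0 shut, growing as its front edge rises, stop at 1.5. The hatch weighs 3 kg but a torsion spring carries most of it: about 4 N is needed at the handle to lift it off shut, less and less higher up. Its balance point is at 0.95 rad (54 degrees; handle about 171 mm higher than the hinge line): below it falls shut when released, above it swings open by itself to the stop. Just below the balance point means 0.05 to 0.25 rad below it.
- hatch: the steel hatch of the locker with its bar handle; origin on the hinge line, its -x axis points from the hinge line to the handle
- glue_bottle: bystander: white glue bottle, 56 mm across, 172 mm high, at the far side of the bench; origin under its centre
- offcut_a: bystander: small wooden offcut block 30 x 45 x 30 mm, origin under its centre
- offcut_b: bystander: wooden offcut strip 30 x 90 x 18 mm, origin under its centre
- tape_measure: bystander: tape measure 35 x 77 x 69 mm, at the right, origin under its centre
- mallet: bystander: wooden mallet 68 x 332 x 66 mm, at the left, origin under its centre
There are look-alikes about, which are no part of the job. Of the things shaped like the reader, the grey one is meant. Several things look just like the jar: the one meant starts farthest to the robot's right.

How it is judged:
By the outcome, as a careful person would: the job done as asked, in the order asked, and still so for the second after the job is handed in, while the arm keeps its last pose, push and grip.
It also fails if it takes over 72 s, if anything falls off the work surface, if the arm or the gripper's body presses on something with over 40 N, if the wrist force passes 120 N, or if a joint passes its speed limit or range.

## Working session

There is one attempt and no reset: what is moved stays moved. The work goes in short steps, Python scripts to look and compute and a shell command to move; the robot and the scene stay as the last step left them, time stands still between calls to the robot, and variables do not carry over. Pictures are saved under pics/ and viewed, at most 10 in all, crops included, and the job is handed in when it is done.

```bash
mkdir -p pics
python3 - <<'E'
from plant import manip
import cv2,json
for n in("scene","top"):
    im=manip.read_camera(n);cv2.imwrite(f"pics/{n}0.png",im[:,:,::-1])
    print(n,{k:(v.tolist() if hasattr(v,'tolist') else v) for k,v in manip.get_calibration(n).items()})
    for t in("jar","reader","locker","hatch_handle","jar_label","hatch"):
        print(t,[(round(d["p"],2),[round(float(x)) for x in d["rect"]]) for d in manip.spot_in(n,t)])
s=manip.get_state();print(s)
E
```

```text
scene {'vfov': 53.15161821314006, 'cx': 319.8166591188437, 'cy': 203.84094131580625, 'R': [[0.921632826201289, -0.38769329344045333, 0.016936466264232758], [-0.25362096417192936, -0.634797678253019, -0.7298686965592357], [0.2937164282104865, 0.6683755066621392, -0.6833775251597051]], 't': [-503.8061300445659, 212.49823534106653, 1166.7898335737245]}
jar [(0.93, [276, 184, 22, 28]), (0.72, [258, 164, 15, 30])]
reader [(0.76, [300, 166, 35, 34]), (0.67, [297, 138, 24, 32])]
locker [(0.94, [331, 216, 93, 85])]
hatch_handle [(0.75, [328, 216, 94, 64])]
jar_label [(0.87, [273, 181, 19, 27]), (0.61, [255, 167, 16, 28])]
hatch [(0.78, [330, 216, 92, 62]), (0.56, [277, 184, 14, 26]), (0.55, [319, 219, 25, 18])]
top {'vfov': 53.50306864066354, 'cx': 314.46102823992754, 'cy': 196.73558204499741, 'R': [[-0.016204509614513612, -0.9998142201918028, -0.010437383312403794], [-0.9963594725526982, 0.017020565892698417, -0.08353503331657378], [0.08369716436452262, 0.009045741481449836, -0.9964501790046447]], 't': [18.522246950978772, 586.1435480998861, 1261.2315192509661]}
jar [(0.73, [260, 222, 22, 1
[... 374 characters left out ...]
33220628, -0.06471091,  1.46011778,  0.02159397,
        1.34992015, -0.08847918]), 'dq': array([ 1.30764314e-03, -4.75424611e-04, -5.05463567e-05,  4.81263992e-04,
       -5.41451249e-04,  1.04508077e-03,  8.04964092e-04]), 'joint_torque': array([ 3.72245613e-04, -6.22910357e+01,  2.46751984e-02, -3.90068686e+01,
       -6.12820918e-02,  3.13303806e-02,  2.93490382e-05]), 'tcp_pos': array([159.92476144, 604.20007381, 195.96312258]), 'tcp_rot': array([-9.83906750e-06,  1.29021130e-01,  9.91641844e-01,  2.23173930e-05]), 'contact_force': array([ 0.60190619, -0.3519958 , -0.22734296]), 'torque': array([ 0.02430043,  0.06767997, -0.00083435]), 'grip_force': 0.0, 'grip_width': 87.05054741793249}
```

View pics/scene0.png

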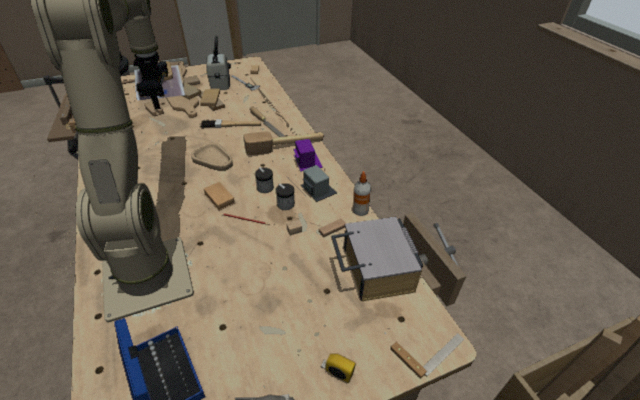

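View pics/top0.png

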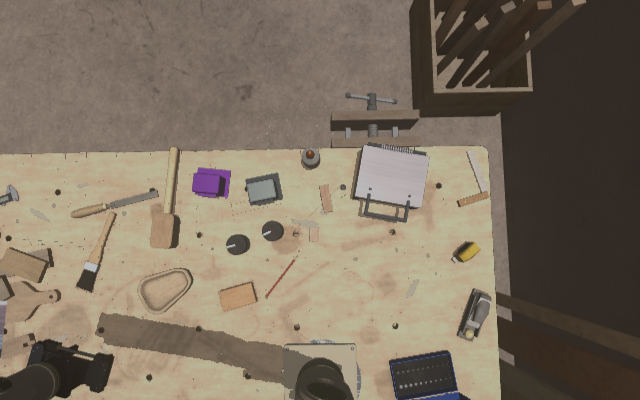

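The scene view shows two jars, at (264,180) and (285,196), which are at (237,244) and (272,231) in the top view. The grey reader is at (263,190) in the top view and the purple look-alike at (210,183). The locker is at (391,178) with its handle near (385,212). The jar meant is the one at top (272,231): it has the smaller y, so it is farthest to the robot's right, and it stands in front of the grey reader. I'll confirm this in a crop.

```bash
cat > h.py <<'E'
import numpy as np,cv2
from plant import manip
def cal(n):
    c=manip.get_calibration(n);f=200/np.tan(np.radians(c["vfov"]/2))
    return f,c["cx"],c["cy"],np.array(c["R"]),np.array(c["t"])
def back(n,u,v,z):
    f,cx,cy,R,t=cal(n);o=-R.T@t;d=R.T@np.array([(u-cx)/f,(v-cy)/f,1]);return o+d*(z-o[2])/d[2]
def proj(n,X):
    f,cx,cy,R,t=cal(n);p=R@np.array(X,float)+t;return np.array([f*p[0]/p[2]+cx,f*p[1]/p[2]+cy])
def crop(n,x,y,w,h,k,fn):
    im=manip.read_camera(n)[:,:,::-1]
    c=cv2.resize(im[y:y+h,x:x+w],None,fx=k,fy=k,interpolation=cv2.INTER_CUBIC);cv2.imwrite(fn,c);return c
E
python3 - <<'E'
from h import *
a=crop("top",217,165,75,95,6,"pics/a.png");b=crop("top",340,135,100,95,6,"/tmp/b.png")
cv2.imwrite("pics/c1.png",cv2.resize(np.hstack([a,b]),None,fx=.76,fy=.76,interpolation=cv2.INTER_AREA))
for n,u,v,z,l in [("top",272,231,73,"jar"),("top",263,190,80,"reader")]: print(l,back(n,u,v,z).round(1))
for n in("jar","reader","locker","hatch_handle"):
  for d in manip.outline_of("top",n)[:3]:
    m=d["pixels"];ys,xs=np.nonzero(m);r=cv2.minAreaRect(np.c_[xs,ys].astype(np.float32));print(n,round(d["p"],2),m.sum(),np.round([*r[0],*r[1],r[2]],1),"c",xs.mean().round(1),ys.mean().round(1))
E
```

```text
jar [478.  141.6  73. ]
reader [605.5 167.9  80. ]
jar 0.65 327 [272. 231.  18.  20.  90.] c 271.7 230.8
jar 0.56 389 [237.5 244.   20.   23.   90. ] c 237.4 244.1
reader 0.76 873 [263.7 189.1  27.8  33.1  78.7] c 263.6 188.7
reader 0.62 969 [210.8 181.8  36.7  28.9   5.2] c 211.0 181.6
locker 0.89 4215 [390.1 182.1  69.5  74.1   9.5] c 390.9 177.5
hatch_handle 0.96 3922 [390.9 182.1  67.8  73.2  10.2] c 391.8 176.5
hatch_handle 0.68 4092 [389.7 182.3  69.3  72.8   9.1] c 390.6 177.0
hatch_handle 0.39 880 [264.  189.   27.2  33.5  78.1] c 264.1 188.9
```

View pics/c1.png

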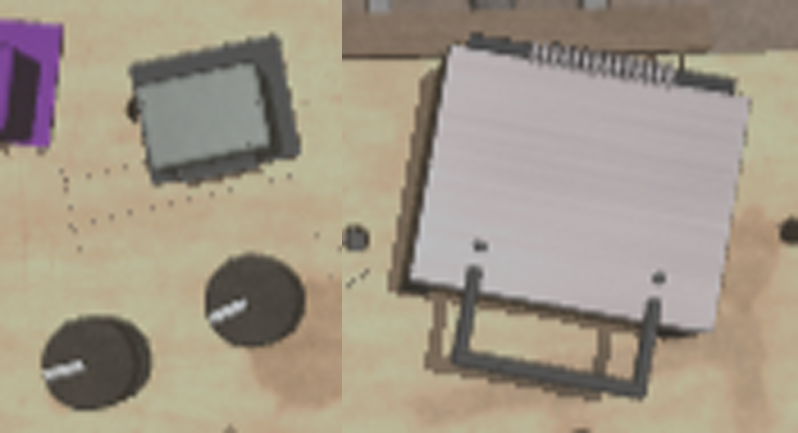

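The crop confirms the two jars, with the right-hand one in front of the grey reader. Its lid is at top (272.9,230.8), with the rib pointing left and slightly down. The handle bar runs from (365,213.5) to (405,221). Next I'll refine the poses in world coordinates by segmentation.

Run:
```python
from h import *
im=cv2.imread("pics/top0.png");hsv=cv2.cvtColor(im,cv2.COLOR_BGR2HSV).astype(int);k=6
def seg(x0,y0,x1,y1,f):
    b=cv2.resize(im[y0:y1,x0:x1],None,fx=k,fy=k,interpolation=cv2.INTER_CUBIC);m=f(cv2.cvtColor(b,cv2.COLOR_BGR2HSV).astype(int)).astype(np.uint8)
    n,l,s,_=cv2.connectedComponentsWithStats(m);i=1+s[1:,4].argmax();ys,xs=np.nonzero(l==i)
    return (xs+.5)/k-.5+x0,(ys+.5)/k-.5+y0
def world(u,v,z):
    return np.array([back("top",a,b,z)[:2] for a,b in zip(u[::7],v[::7])])
for nm,box,f,z in [("block",(240,168,290,215),lambda h:(h[...,1]<60)&(h[...,2]>100),80),
  ("foot+block",(240,168,290,215),lambda h:(h[...,1]<75)&(h[...,2]<190),2),
  ("plate",(345,135,440,215),lambda h:(h[...,1]<45)&(h[...,2]>130),111),
  ("lid",(258,216,288,246),lambda h:(h[...,2]<95),73)]:
    u,v=seg(*box,f);w=world(u,v,z);r=cv2.minAreaRect(w.astype(np.float32))
    print(nm,len(u)//36,np.round([*r[0],*r[1],r[2]],1),"mean",w.mean(0).round(1), "bbox mid",((w.min(0)+w.max(0))/2).round(1),np.round([u.mean(),v.mean()],1))
u,v=seg(262,222,284,240,lambda h:(h[...,2]>140)&(h[...,1]<60));w=world(u,v,78);print("rib",len(u)/36,w.mean(0),u.mean(),v.mean(),np.linalg.svd(w-w.mean(0),full_matrices=False)[2][0])
P=[(640,392),(457,358)]
for a,b in P: print("bar",back("top",340+(a-342)/4.56,135+b/4.56,112).round(1))
s=lambda a,b,z:back("top",217+a/4.56-.4,165+b/4.56-.4,z)[:2].round(1)
print("rib pts",s(207,320,78),s(246,303,78),"lid",s(255,300,73))
print("block",[s(*p,80) for p in[(137,97),(255,62),(270,145),(152,170)]])
print("foot",[s(*p,4) for p in[(131,67),(277,36),(299,156)]])
```

```text
Traceback (most recent call last):
  File "h.py", line 7, in back
    f,cx,cy,R,t=cal(n);o=-R.T@t;d=R.T@np.array([(u-cx)/f,(v-cy)/f,1]);return o+d*(z-o[2])/d[2]
                ~~~^^^
  File "h.py", line 4, in cal
    c=manip.get_calibration(n);f=200/np.tan(np.radians(c["vfov"]/2))
ValueError: time passes only in moves, steps and waits
```

```bash
sed -i 's/^def cal/import functools\n@functools.cache\ndef cal/' h.py
python3 - <<'E'
from h import *
im=cv2.imread("pics/top0.png");k=6
def seg(x0,y0,x1,y1,f):
    b=cv2.resize(im[y0:y1,x0:x1],None,fx=k,fy=k,interpolation=cv2.INTER_CUBIC);m=f(cv2.cvtColor(b,cv2.COLOR_BGR2HSV).astype(int)).astype(np.uint8)
    n,l,s,_=cv2.connectedComponentsWithStats(m);i=1+s[1:,4].argmax();ys,xs=np.nonzero(l==i)
    return (xs+.5)/k-.5+x0,(ys+.5)/k-.5+y0
def world(u,v,z):
    return np.array([back("top",a,b,z)[:2] for a,b in zip(u[::7],v[::7])])
for nm,box,f,z in [("block",(240,168,290,215),lambda h:(h[...,1]<60)&(h[...,2]>100),80),
  ("foot+block",(240,168,290,215),lambda h:(h[...,1]<75)&(h[...,2]<190),2),
  ("plate",(345,135,440,215),lambda h:(h[...,1]<45)&(h[...,2]>130),111),
  ("lid",(258,216,288,246),lambda h:(h[...,2]<95),73)]:
    u,v=seg(*box,f);w=world(u,v,z);r=cv2.minAreaRect(w.astype(np.float32))
    print(nm,len(u)//36,np.round([*r[0],*r[1],r[2]],1),"mean",w.mean(0).round(1), "bbox mid",((w.min(0)+w.max(0))/2).round(1),np.round([u.mean(),v.mean()],1))
u,v=seg(262,222,284,240,lambda h:(h[...,2]>140)&(h[...,1]<60));w=world(u,v,78);print("rib",len(u)/36,w.mean(0),u.mean(),v.mean(),np.linalg.svd(w-w.mean(0),full_matrices=False)[2][0])
P=[(640,392),(457,358)]
for a,b in P: print("bar",back("top",340+(a-342)/4.56-.4,135+b/4.56-.4,112).round(1))
s=lambda a,b,z:back("top",217+a/4.56-.4,165+b/4.56-.4,z)[:2].round(1)
print("rib pts",s(207,320,78),s(246,303,78),"lid",s(255,300,73))
print("block",[s(*p,80) for p in[(137,97),(255,62),(270,145),(152,170)]])
print("foot",[s(*p,4) for p in[(131,67),(277,36),(299,156)]])
E
```

```text
block 1461 [611.7 163.6 156.8 128.1  89. ] mean [615.7 160.3] bbox mid [611.7 163. ] [265.4 186.7]
foot+block 2307 [610.6 174.3 166.7 155.7  89. ] mean [610.  173.9] bbox mid [610.6 173.5] [264.5 191.1]
plate 3499 [ 647.4 -230.4  205.7  178.3   78.7] mean [ 640.  -228.8] bbox mid [ 639.6 -228.3] [392.3 175.4]
lid 307 [479.4 140.3  60.5  66.2  12.4] mean [479.5 138.9] bbox mid [479.1 140.1] [272.9 230.5]
rib 26.416666666666668 [466.88724645 163.13609486] 264.93874868559413 234.7494742376446 [-0.73430087  0.67882416]
bar [ 502.7 -262.1  112. ]
bar [ 527.1 -142.6  112. ]
rib pts [466.9 172. ] [477.9 145.6] lid [479.9 140. ]
block [array([619.3, 218.8]), array([641.9, 138. ]), array([584.8, 128.2]), array([569.1, 208.7])]
foot [array([650. , 236.9]), array([670.8, 130.6]), array([583.1, 115.4])]
```

```bash
cat > fit.py <<'E'
from h import *
from scipy.optimize import least_squares
from scipy.ndimage import map_coordinates,gaussian_filter
def edgefit(ims,edges,p0,win=(5,3,2)):
    """edges(p)->list of (cam,A,B); ims: cam->gray float"""
    p=np.array(p0,float)
    for w in win:
        obs=[]
        for i,(n,A,B) in enumerate(edges(p)):
            a,b=proj(n,A),proj(n,B);L=np.linalg.norm(b-a);d=(b-a)/L;nn=np.array([-d[1],d[0]]);s=np.arange(-w,w+.01,.25)
            for t in np.linspace(.12,.88,max(6,int(L))):
                c=a+t*(b-a);q=c[:,None]+nn[:,None]*s;pr=map_coordinates(ims[n],[q[1],q[0]],order=1);g=np.abs(np.gradient(pr))
                k=g.argmax()
                if g[k]>1: obs.append((i,t,c+nn*s[k],nn))
        def res(p):
            E=edges(p);return [float((proj(E[i][0],np.array(E[i][1])+t*(np.array(E[i][2])-E[i][1]))-o)@nn) for i,t,o,nn in obs]
        r=least_squares(res,p,loss="soft_l1",f_scale=.3);p=r.x
    cov=np.linalg.inv(r.jac.T@r.jac)*.3**2
    return p,np.sqrt(np.diag(cov)),np.median(np.abs(res(p)))
def rect(x,y,yaw,x0,x1,y0,y1,z):
    c,s=np.cos(yaw),np.sin(yaw);return [np.array([x+c*a-s*b,y+s*a+c*b,z]) for a,b in((x0,y0),(x0,y1),(x1,y1),(x1,y0))]
E
cat > r.py <<'E'
from fit import *
ims={n:gaussian_filter(cv2.imread(f"pics/{n}0.png",0).astype(float),.6) for n in("top","scene")}
def E(p):
    x,y,a,o=p;r=rect(x,y,a,-30,30,-42.5,42.5,80);f=rect(x,y,a,o-45,o+45,-55,55,4)
    return [("top",r[i],r[(i+1)%4]) for i in range(4)]+[("top",f[i],f[(i+1)%4]) for i in(1,2,3)]
def Es(p):
    x,y,a=p;r=rect(x,y,a,-30,30,-42.5,42.5,80);b=rect(x,y,a,-30,30,-42.5,42.5,4)
    return [("scene",r[i],r[(i+1)%4]) for i in range(4)]+[("scene",b[0],b[3]),("scene",b[0],b[1]),("scene",b[0],r[0])]
for q in((604,173,.19,8),(606,170,.25,0)):
    p,s,m=edgefit(ims,E,q);print("reader top",p.round(3),s.round(3),m)
p2,s,m=edgefit(ims,Es,p[:3]);print("scene",p2.round(3),s.round(3),m)
p3,s,m=edgefit(ims,lambda p:E(p)+Es(p[:3]),p);print("both",p3.round(3),s.round(3),m)
def H(p):
    x,y,a=p;r=rect(x,y,a,-165,0,-100,100,111);b=rect(x,y,a,-216,-204,-54,54,106)
    return [("top",r[0],r[1]),("top",r[1],r[2]),("top",r[3],r[0]),("top",b[0],b[1]),("top",b[2],b[3])]
p,s,m=edgefit(ims,H,(720,-245,-.2));c=np.cos(p[2]),np.sin(p[2]);print("hinge",p.round(3),s.round(3),m,"handle",p[0]-210*c[0],p[1]-210*c[1])
g=cv2.resize(cv2.imread("pics/top0.png",0)[215:262,220:292],None,fx=6,fy=6,interpolation=cv2.INTER_CUBIC)
for u,v in((237.4,244.1),(272.9,230.7)):print("jar",back("top",u,v,73).round(1))
E
python3 r.py
```

```text
reader top [5.97869e+02 1.73486e+02 1.73000e-01 2.00220e+01] [1.501 0.302 0.005 1.54 ] 0.28578001309640433
reader top [6.06052e+02 1.74936e+02 1.82000e-01 1.17740e+01] [0.265 0.154 0.005 0.341] 0.30005936904211583
scene [5.98919e+02 1.70016e+02 1.28000e-01] [0.405 0.385 0.012] 0.8145511173992792
both [6.01113e+02 1.73666e+02 1.70000e-01 1.68790e+01] [0.267 0.155 0.005 0.357] 0.5103745219689614
hinge [ 7.22270e+02 -2.44295e+02 -1.98000e-01] [0.134 0.294 0.003] 0.2704847983782523 handle 516.3703640084989 -202.99745690497588
jar [439.3 249.1  73. ]
jar [478.9 138.8  73. ]
```

```bash
python3 -m crank '[[0,0,0,0,0,0,0],[0,0,0,-1,0,0,0.14],[0,0,0,-1,0,0,0.14],[0,0,0,-1,0,0,0.14],[0,0,0,-1,0,0,0.14],[0,0,0,-1,0,0,0.14],[0,0,0,-1,0,0,0.14],[0,0,0,-1,0,0,0.14],[0,0,0,-1,0,0,0.14],[0,0,0,-1,0,0,0.14]]'
```

```text
clock: 1.83
tcp_pos: [159.9, 604.2, 205.9]
tcp_rot: [-0.0, 0.198, 0.98, -0.0]
contact_force: [-0.6, 0.5, -0.2]
grip_width: 87.0
grip_force: 0.0
```

```bash
python3 - <<'E'
from fit import *
out=[]
for n,(x,y,w,h),k in(("top",(240,165,50,50),8),("scene",(295,160,50,50),8)):
    im=cv2.imread(f"pics/{n}0.png");c=cv2.resize(im[y:y+h,x:x+w],None,fx=k,fy=k,interpolation=cv2.INTER_CUBIC)
    for (X,Y,a,o),col in(((604,174,.18,13),(0,0,255)),((604,173,.24,13),(255,0,0))):
        for r in(rect(X,Y,a,-30,30,-42.5,42.5,80),rect(X,Y,a,o-45,o+45,-55,55,4)):
            P=[((proj(n,q)-(x,y)+.5)*k).astype(int) for q in r];cv2.polylines(c,[np.array(P)],True,col,1)
    out.append(c)
cv2.imwrite("pics/ov.png",np.hstack(out))
E
python3 -m crank '[[0,-3.5,-2.2,0,0,0,0],[0,-7,-4.5,0,0,0,0],[0,-10.5,-6.7,0,0,0,0],[0,-14,-9,0,0,0,0],[0,-17.5,-11.2,0,0,0,0],[0,-21,-13.4,0,0,0,0],[0,-24.5,-15.7,0,0,0,0],[0,-28,-17.9,0,0,0,0],[0,-31.5,-20.2,0,0,0,0],[0,-35,-22.4,0,0,0,0]]'
```

```text
clock: 2.67
tcp_pos: [396.3, 260.0, 206.3]
tcp_rot: [0.0, 0.198, 0.98, 0.0]
contact_force: [1.5, 0.0, 0.1]
grip_width: 87.1
grip_force: 0.0
```

View pics/ov.png

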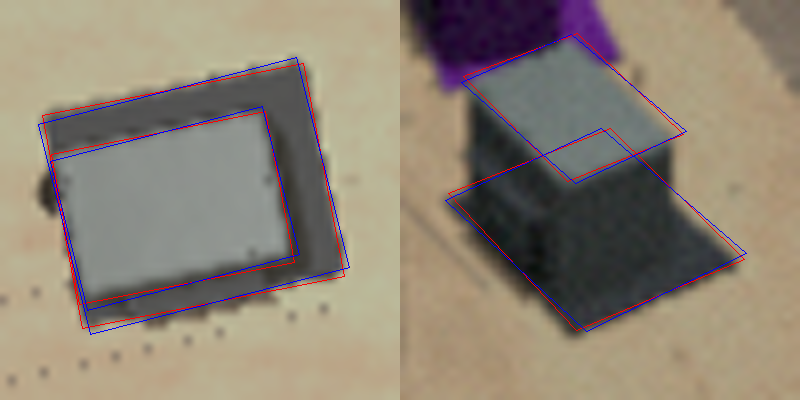

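The overlay shows the real block corners lying between yaw 0.18 (red) and 0.24 (blue), and closer to blue. I'll take the reader yaw as about 0.215, which also puts the jar within 8 mm of the centreline. Now I'll go above the jar.

```bash
python3 -m crank '[[0,-3,-2,0,0,0,0],[0,-6.2,-4,0,0,0,0],[0,-9.3,-6,0,0,0,0],[0,-12.3,-7.9,0,0,0,0],[0,-12.3,-7.9,2,0,0,0],[0,-12.3,-7.9,4.5,0,0,0],[0,-12.3,-7.9,7,0,0,0],[0,-12.3,-7.9,9,0,0,0],[0,-12.3,-7.9,9,0,0,0],[0,-12.3,-7.9,9,0,0,0]]' 10
python3 - <<'E'
from h import *
crop("top",230,190,80,80,7,"pics/j1.png")
s=manip.get_state();print(s["tcp_pos"],s["q"])
for z in (0,):print(proj("top",s["tcp_pos"]))
E
```

```text
clock: 3.5
tcp_pos: [477.8, 141.1, 115.8]
tcp_rot: [-0.001, 0.198, 0.98, -0.001]
contact_force: [0.1, -0.7, 1.2]
grip_width: 86.6
grip_force: 0.0
[478.56554586 141.4462799  116.90855346] [-0.76042217  0.11245068  0.40856351  1.91004996 -0.04939843  1.12807868
  0.83903638]
[270.34674347 230.84395993]
```

View pics/j1.png

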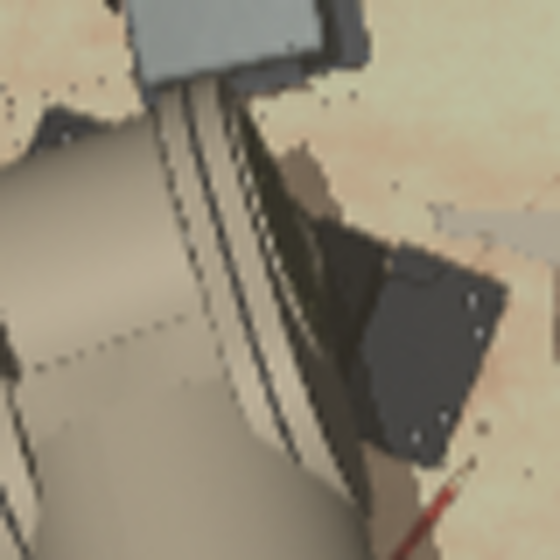

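The arm hides the jar in the top view, as expected. Descending to the lid and gripping.

```bash
python3 -m crank '[[0,-0.15,-0.15,2,0,0,0],[0,-0.15,-0.15,4,0,0,0],[0,-0.15,-0.15,6,0,0,0],[0,-0.15,-0.15,7.2,0,0,0],[0,-0.15,-0.15,7.2,0,0,0],[1,-0.15,-0.15,7.2,0,0,0],[1,-0.15,-0.15,7.2,0,0,0],[1,-0.15,-0.15,7.2,0,0,0],[1,-0.15,-0.15,7.2,0,0,0],[1,-0.15,-0.15,7.2,0,0,0]]' 10; python3 -m crank '[[1,0,0,0,0,0,0],[1,0,0,0,0,0,0],[1,0,0,0,0,0,0],[1,0,0,0,0,0,0.1],[1,0,0,0,0,0,0.2],[1,0,0,0,0,0,0.3],[1,0,0,0,0,0,0.4],[1,0,0,0,0,0,0.5],[1,0,0,0,0,0,0.6],[1,0,0,0,0,0,0.7]]' 20
```

```text
clock: 4.38
tcp_pos: [479.7, 139.9, 44.9]
tcp_rot: [0.001, 0.198, 0.98, 0.001]
contact_force: [0.7, 1.7, 1.7]
grip_width: 62.8
grip_force: 10.0
clock: 5.22
tcp_pos: [479.5, 138.9, 44.6]
tcp_rot: [0.0, 0.524, 0.851, 0.0]
contact_force: [-0.7, -1.1, 9.3]
grip_width: 62.2
grip_force: 20.0
```

```bash
python3 -m crank '[[1,0,0,0,0,0,0.1],[1,0,0,0,0,0,0.2],[1,0,0,0,0,0,0.3],[1,0,0,0,0,0,0.4],[1,0,0,0,0,0,0.5],[1,0,0,0,0,0,0.6],[1,0,0,0,0,0,0.7],[1,0,0,0,0,0,0.8],[1,0,0,0,0,0,0.9],[1,0,0,0,0,0,1.0]]' 20;  python3 -m crank '[[1,0,0,0,0,0,0.09],[1,0,0,0,0,0,0.09],[1,0,0,0,0,0,0.09],[1,0,0,0,0,0,0.09],[0,0,0,0,0,0,0.09],[0,0,0,0,0,0,0.09],[0,0,0,0,0,0,0.09],[0,0,0,0,0,0,0.09],[0,0,0,0,0,0,0.09],[0,0,0,0,0,0,0.09]]'
python3 -c "
from plant import manip
print(manip.get_state()['q'])"
```

```text
clock: 6.05
tcp_pos: [479.4, 139.4, 44.6]
tcp_rot: [-0.0, 0.868, 0.496, 0.0]
contact_force: [-1.6, -1.5, 8.5]
grip_width: 62.3
grip_force: 20.0
clock: 6.88
tcp_pos: [478.8, 139.3, 43.8]
tcp_rot: [-0.0, 0.889, 0.459, -0.0]
contact_force: [-0.3, 0.1, -0.0]
grip_width: 85.6
grip_force: 0.0
[-0.94843406  0.22909083  0.63927185  1.99043933 -0.16462339  0.9728082
 -0.8464801 ]
```

```bash
python3 -m crank '[[0,0,0,-2.5,0,0,0],[0,0,0,-6,0,0,0],[0,0,0,-10,0,0,0],[0,0,0,-14,0,0,0],[0,0,0,-18,0,0,0],[0,-3,2.2,-18,0,0,0],[0,-6,4.4,-18,0,0,0],[0,-9,6.6,-18,0,0,0],[0,-12,8.8,-18,0,0,0],[0,-15,11,-18,0,0,0]]'
python3 -m crank '[[0,-3,2.2,0,0,0,0],[0,-6,4.4,0,0,0,0],[0,-9,6.6,0,0,0,0],[0,-9,6.6,0,0,0,0],[0,-9,6.6,0,0,0,0],[0,-9,6.6,0,0,0,0],[0,-9,6.6,0,0,0,0],[0,-9,6.6,0,0,0,0],[0,-9,6.6,0,0,0,0],[0,-9,6.6,0,0,0,0]]'
cat > rib.py <<'E'
import sys
from fit import *
tag=sys.argv[1];c=[]
for n,x,y,w,h in(("top",240,165,60,80),("scene",258,155,80,80)):
    im=manip.read_camera(n)[:,:,::-1];cv2.imwrite(f"pics/{n}_{tag}.png",im);c.append(cv2.resize(im[y:y+h,x:x+w],None,fx=5.5,fy=5.5,interpolation=cv2.INTER_CUBIC))
cv2.imwrite(f"pics/j_{tag}.png",np.hstack(c))
im=cv2.imread(f"pics/top_{tag}.png");k=6;x,y=258,216
b=cv2.resize(im[y:y+32,x:x+32],None,fx=k,fy=k,interpolation=cv2.INTER_CUBIC);V=b.max(2).astype(int);S=V-b.min(2)
def pts(m):
    n,l,s,_=cv2.connectedComponentsWithStats(m.astype(np.uint8));i=1+s[1:,4].argmax();ys,xs=np.nonzero(l==i);return (xs+.5)/k-.5+x,(ys+.5)/k-.5+y
u,v=pts(cv2.morphologyEx(((V<100)|((V>130)&(S<50))).astype(np.uint8),cv2.MORPH_OPEN,np.ones((7,7))))
hull=cv2.convexHull(np.c_[u,v].astype(np.float32));(cx,cy),r=cv2.minEnclosingCircle(hull)
L=back("top",u.mean(),v.mean(),73);print("lid",L.round(1),u.mean(),v.mean(),r,cx,cy)
u,v=pts((V>115)&(S<60)&(np.hypot(*(np.mgrid[0:32*k,0:32*k][::-1]/k-.4+np.array([x,y])[:,None,None]-np.array([u.mean(),v.mean()])[:,None,None]))<9.5))
Q=np.array([back("top",a,b,78)[:2] for a,b in zip(u,v)]);d=Q.mean(0)-L[:2];e=np.linalg.svd(Q-Q.mean(0),full_matrices=False)[2][0]
print("rib n",len(u)/36,"dir from centre deg",np.degrees(np.arctan2(d[1],d[0])),np.hypot(*d),"pca",np.degrees(np.arctan(e[1]/e[0])))
E
python3 rib.py 1
```

```text
clock: 7.72
tcp_pos: [481.3, -48.4, 224.0]
tcp_rot: [-0.0, 0.889, 0.459, 0.0]
contact_force: [0.5, 0.6, -0.3]
grip_width: 87.0
grip_force: 0.0
clock: 8.55
tcp_pos: [483.5, -157.5, 223.9]
tcp_rot: [-0.0, 0.888, 0.459, 0.0]
contact_force: [-0.0, 0.2, 0.2]
grip_width: 86.9
grip_force: 0.0
lid [481.9 139.9  73. ] 272.55169739275703 229.7290436131496 10.844300270080566 272.4786071777344 229.33782958984375
rib n 19.72222222222222 dir from centre deg 18.628809405974376 16.60213020687427 pca 9.643453150774985
```

View pics/j_1.png

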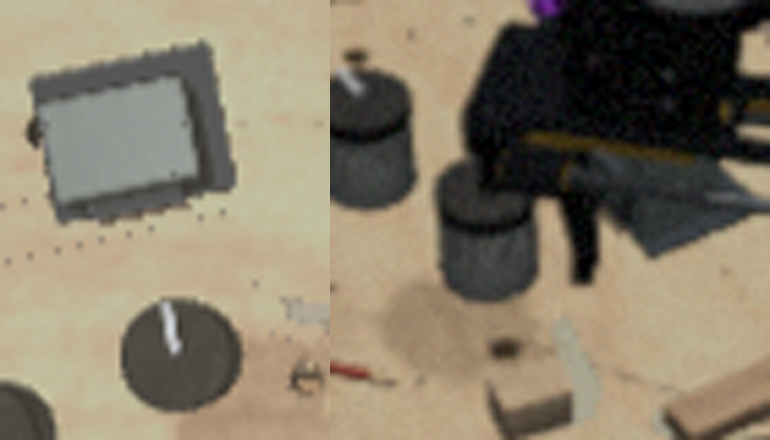

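The left crop (top view) shows the rib running from (176,353) to (165,303), about 12° left of vertical. The reader's side edges tilt by 10 to 13°, so the label is nearly square already. I'll refine both angles on an averaged picture.

```bash
cat > avg.py <<'E'
from fit import *
A=np.mean([manip.read_camera("top").astype(float) for _ in range(10)],0);np.save("avg.npy",A)
ims={"top":gaussian_filter(A.mean(2),.5)}
def E(p):
    x,y,a,o=p;r=rect(x,y,a,-30,30,-42.5,42.5,80);f=rect(x,y,a,o-45,o+45,-55,55,4)
    return [("top",r[i],r[(i+1)%4]) for i in range(4)]+[("top",f[i],f[(i+1)%4]) for i in(0,1,2,3)]
for q in((603,173,.215,13),(605,174,.18,12),(603,172,.24,13)):
    p,s,m=edgefit(ims,E,q,(3,2,1.5,1.5));print("reader",p.round(3),s.round(3),round(m,2))
    p,s,m=edgefit(ims,lambda p:E([*p,0])[:4],q[:3],(3,2,1.5,1.5));print("  block only",p.round(3),s.round(3),round(m,2))
def F(p):
    x,y,a=p;r=rect(x,y,a,0,28,-3.5,3.5,78);return [("top",r[1],r[2]),("top",r[3],r[0]),("top",r[2],r[3]),("top",r[0],r[1])]
for a in(.15,.22,.3):
    p,s,m=edgefit(ims,F,(482,139.5,a),(1.6,1.2,1.2));print("rib",p.round(3),s.round(3),round(m,2))
E
python3 avg.py
```

```text
reader [6.05882e+02 1.74664e+02 1.82000e-01 1.10370e+01] [0.243 0.15  0.005 0.333] 0.37
  block only [6.05572e+02 1.75464e+02 1.96000e-01] [0.255 0.208 0.01 ] 0.35
reader [6.0589e+02 1.7463e+02 1.8100e-01 1.1038e+01] [0.24  0.149 0.005 0.333] 0.37
  block only [6.05768e+02 1.75500e+02 1.91000e-01] [0.249 0.208 0.01 ] 0.33
reader [6.05870e+02 1.74674e+02 1.84000e-01 1.09730e+01] [0.24  0.151 0.005 0.33 ] 0.29
  block only [6.05613e+02 1.75401e+02 1.94000e-01] [0.249 0.208 0.01 ] 0.27
rib [ 4.87677e+02  1.46491e+02 -1.11000e-01] [0.561 0.771 0.065] 0.4
rib [4.87248e+02 1.43058e+02 2.08000e-01] [0.568 0.618 0.041] 0.29
rib [4.87153e+02 1.42828e+02 2.19000e-01] [0.641 0.649 0.043] 0.35
```

The reader is at about 0.19 and the rib at about 0.21, so they agree to roughly 1 to 2°, and the jar stands upright. Next is the hatch bar, at (516.4,-203) with yaw -0.198.

```bash
python3 -m crank '[[0.65,-0.6,1.8,0,0,0,-0.1],[0.65,-1.2,3.6,0,0,0,-0.2],[0.65,-1.8,5.4,0,0,0,-0.3],[0.65,-1.8,5.4,0,0,0,-0.42],[0.65,-1.8,5.4,2,0,0,-0.42],[0.65,-1.8,5.4,4,0,0,-0.42],[0.65,-1.8,5.4,6,0,0,-0.42],[0.65,-1.8,5.4,8,0,0,-0.42],[0.65,-1.8,5.4,8,0,0,-0.42],[0.65,-1.8,5.4,8,0,0,-0.42]]' 20
python3 - <<'E'
from h import *
crop("scene",310,180,90,100,6,"pics/h1.png");s=manip.get_state();print(s["tcp_pos"],s["tcp_rot"],s["q"],(proj("scene",s["tcp_pos"])-(310,180))*6,(proj("scene",(516.4,-203,106))-(310,180))*6)
E
```

```text
clock: 9.98
tcp_pos: [516.5, -204.2, 143.7]
tcp_rot: [-0.0, 0.774, 0.634, -0.001]
contact_force: [-0.4, 0.2, -0.2]
grip_width: 32.8
grip_force: 0.0
[ 517.15322065 -204.42395341  144.69561001] [ 1.83471570e-04  7.73581550e-01  6.33696734e-01 -3.80278095e-05] [-0.49959044  0.30099092  0.9483595   1.75530249 -0.25932423  1.21810941
  0.3199861 ] [179.6521261  376.68574359] [172.58849094 430.44515787]
```

View pics/h1.png

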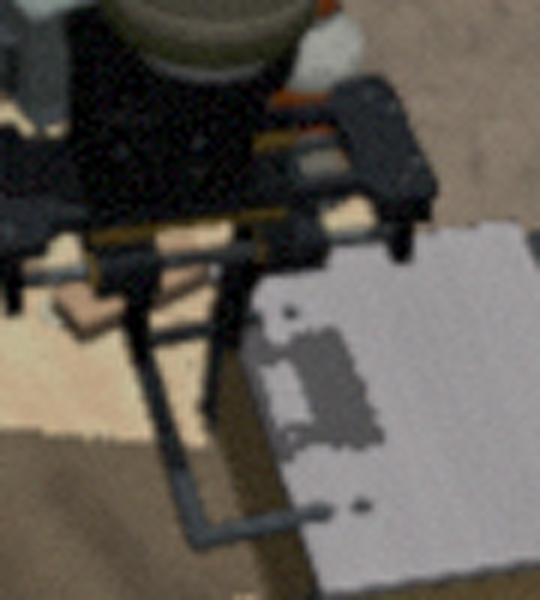

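The crop shows the handle bar from (145,340) to (195,545) with the fingers coming down astride its upper half. One finger is at about (215,380), in the gap between bar and plate. I'll descend gently and watch the force.

```bash
python3 -m crank '[[0.65,0,0,0.5,0,0,0],[0.65,0,0.1,1,0,0,0],[0.65,0,0.1,1.5,0,0,0],[0.65,0,0.1,2,0,0,0],[0.65,0,0.1,2.4,0,0,0],[0.65,0,0.1,2.8,0,0,0],[0.65,0,0.1,3.2,0,0,0],[0.65,0,0.1,3.5,0,0,0],[0.65,0,0.1,3.5,0,0,0],[0.65,0,0.1,3.5,0,0,0]]'
```

```text
clock: 10.87
tcp_pos: [517.8, -204.4, 108.8]
tcp_rot: [-0.0, 0.774, 0.634, -0.0]
contact_force: [0.4, 0.2, -0.3]
grip_width: 30.5
grip_force: 0.0
```

No contact. I'll go down the rest of the way and close.

```bash
python3 -m crank '[[0.65,0,0,0.5,0,0,0],[0.65,0,0,1,0,0,0],[0.65,0,0,1.5,0,0,0],[0.65,0,0,2,0,0,0],[0.65,0,0,2.1,0,0,0],[1,0,0,2.1,0,0,0],[1,0,0,2.1,0,0,0],[1,0,0,2.1,0,0,0],[1,0,0,2.1,0,0,0],[1,0,0,2.1,0,0,0]]' 25
```

```text
clock: 11.7
tcp_pos: [518.0, -204.4, 88.1]
tcp_rot: [0.0, 0.774, 0.634, 0.0]
contact_force: [0.6, 0.6, -0.8]
grip_width: 5.5
grip_force: 0.0
```

The fingers closed past 12 mm, so they may have missed the bar. Looking again.

Run:
```python
from h import *
a=crop("scene",310,190,90,100,5,"/tmp/a.png");s=manip.get_state();print(s["grip_width"],s["grip_force"])
n="scene"
for X,col in((s["tcp_pos"],(0,0,255)),((516.4,-203,106),(0,255,0)),((516.4+10.6,-203+53,106),(0,255,0)),((516.4-10.6,-203-53,106),(0,255,0)),((722.3,-244.3,111),(255,0,0)),((s["tcp_pos"]+[0,0,40]),(0,0,255))):
    cv2.circle(a,tuple(((proj(n,X)-(310,190)+.5)*5).astype(int)),3,col,-1)
b=crop("top",340,140,80,100,4,"/tmp/b.png")
b=cv2.copyMakeBorder(b,0,100,0,0,cv2.BORDER_CONSTANT)
cv2.imwrite("pics/h2.png",np.hstack([a,b]))
```

```text
3.53397950219442 0.0
```

View pics/h2.png

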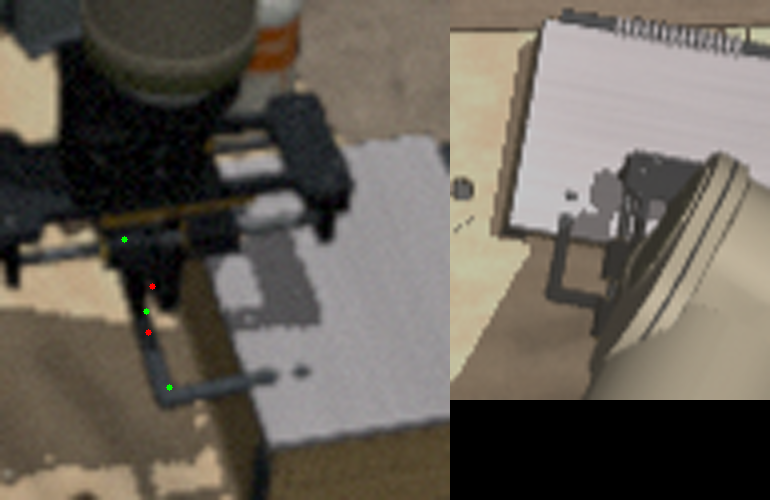

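```bash
python3 -m crank '[[1,0,0,0,0,0,0],[1,0,0,0,0,0,0],[1,0,0,0,0,0,0],[1,0,0,-0.5,0,0,0],[1,0,0,-1,0,0,0],[1,0,0,-1.5,0,0,0],[1,0,0,-1.5,0,0,0],[1,0,0,-1.5,0,0,0],[1,0,0,-1.5,0,0,0],[1,0,0,-1.5,0,0,0]]' 25
```

```text
clock: 12.63
tcp_pos: [517.8, -204.3, 102.8]
tcp_rot: [-0.0, 0.774, 0.634, -0.0]
contact_force: [-0.4, -0.3, -0.5]
grip_width: 0.5
grip_force: 0.0
```

Run:
```python
from h import *
print(manip.get_state()["contact_force"],manip.get_state()["grip_width"])
n="scene"
for nm in("hatch_handle","hatch"):
    for c in("scene","top"): print(nm,c,[(round(d["p"],2),[round(float(x)) for x in d["rect"]]) for d in manip.spot_in(c,nm)][:2])
im=cv2.imread("pics/scene0.png")[195:295,315:435];a=cv2.resize(im,None,fx=5,fy=5,interpolation=cv2.INTER_CUBIC)
H=np.array([722.3,-244.3,0]);e=np.array([np.cos(-.198),np.sin(-.198),0]);f=np.array([-e[1],e[0],0])
def pl(pts,col):cv2.polylines(a,[np.array([((proj(n,p)-(315,195)+.5)*5).astype(int) for p in pts])],True,col,1)
P=lambda l,y,z:H-e*l+f*y+[0,0,z]
pl([P(165,-100,111),P(165,100,111),P(0,100,111),P(0,-100,111)],(0,0,255))
pl([P(210,-60,106),P(210,60,106),P(165,60,106),P(165,-60,106)],(0,255,0))
pl([P(160,-100,0),P(160,100,0),P(0,100,0),P(0,-100,0)],(255,0,0))
cv2.imwrite("pics/h3.png",a)
```

```text
[-0.40186417 -0.2953569  -0.4604601 ] 0.4702723999881596
hatch_handle scene [(0.77, [336, 216, 87, 65])]
hatch_handle top [(0.7, [356, 142, 71, 75])]
hatch scene [(0.69, [338, 218, 86, 61]), (0.49, [334, 217, 90, 85])]
hatch top [(0.56, [356, 142, 75, 72])]
```

View pics/h3.png

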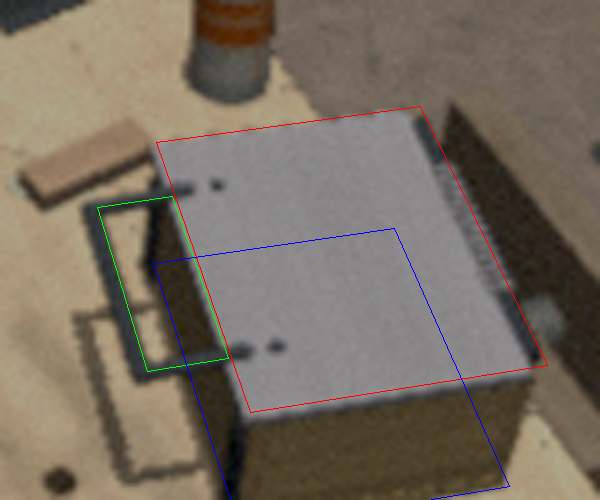

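The plate outline fits, and the bar sits about 5 mm closer to the robot than I modelled, which should still be within the fingers' opening. I'll probe for it: fingers closed and low, small sideways steps towards the robot while reading the force.

```bash
python3 -m crank '[[1,0,0,1,0,0,0],[1,0,0,1,0,0,0],[1,0,-0.2,1,0,0,0],[1,0,-0.4,1,0,0,0],[1,0,-0.6,1,0,0,0],[1,0,-0.8,1,0,0,0],[1,0,-1,1,0,0,0],[1,0,-1,1,0,0,0],[1,0,-1,1,0,0,0],[1,0,-1,1,0,0,0]]' 25
```

```text
clock: 13.67
tcp_pos: [508.2, -202.3, 93.0]
tcp_rot: [0.0, 0.773, 0.634, 0.0]
contact_force: [-0.1, 0.9, -0.4]
grip_width: 0.7
grip_force: 0.0
```

```bash
python3 -m crank '[[1,0,0.2,0,0,0,0],[1,0,0.5,0,0,0,0],[1,0,0.5,0.2,0,0,0],[1,0,0.5,0.4,0,0,0],[1,0,0.5,0.6,0,0,0],[1,0,0.5,0.8,0,0,0],[1,0,0.5,1.0,0,0,0],[1,0,0.5,1.2,0,0,0],[1,0,0.5,1.2,0,0,0],[1,0,0.5,1.2,0,0,0]]' 25
python3 - <<'E'
from h import *
s=manip.get_state();n="scene"
a=crop(n,305,205,60,75,8,"/tmp/a.png")
for z in(0,20):
  q=((proj(n,s["tcp_pos"]+[0,0,z])-(305,205)+.5)*8).astype(int);cv2.circle(a,tuple(q),3,(0,0,255),1);print(q)
b=crop("top",365,170,40,75,8,"/tmp/b.png");cv2.imwrite("pics/h4.png",np.hstack([a,b]))
E
```

```text
clock: 14.5
tcp_pos: [513.1, -203.5, 83.8]
tcp_rot: [-0.001, 0.774, 0.634, 0.001]
contact_force: [-16.9, 7.6, 41.0]
grip_width: 0.9
grip_force: 21.2
[263 422]
[265 385]
```

View pics/h4.png

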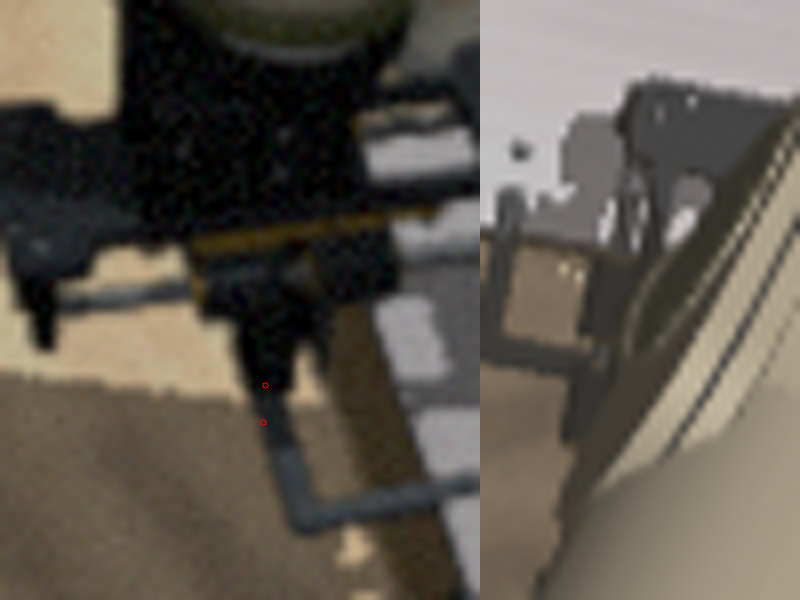

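The fingers are sitting closed on top of the bar with 41 N, at TCP z = 84. The picture shows the fingertips ending at (268,388), about 20 mm above the projected TCP, so the earlier grasp was simply too high. The bar is centred under the fingers at x ≈ 513. I'll lift, open to 32 mm and go deeper.

```bash
python3 -m crank '[[1,0,0,-1,0,0,0],[1,0,0,-2,0,0,0],[0.65,0,0,-2.5,0,0,0],[0.65,0,0,-2.5,0,0,0],[0.65,0,0,-2.5,0,0,0],[0.65,0,0,-2.5,0,0,0],[0.65,0,0.1,-2.5,0,0,0],[0.65,0,0.1,-2.5,0,0,0],[0.65,0,0.1,-2.5,0,0,0],[0.65,0,0.1,-2.5,0,0,0]]' 25
python3 -m crank '[[0.65,0,0,1,0,0,0],[0.65,0,0,2,0,0,0],[0.65,0,0,2.4,0,0,0],[0.65,0,0,2.7,0,0,0],[0.65,0,0,2.9,0,0,0],[0.65,0,0,3.1,0,0,0],[0.65,0,0,3.3,0,0,0],[0.65,0,0,3.3,0,0,0],[0.65,0,0,3.3,0,0,0],[0.65,0,0,3.3,0,0,0]]' 25
```

```text
clock: 15.43
tcp_pos: [513.9, -203.6, 105.7]
tcp_rot: [-0.0, 0.774, 0.634, -0.0]
contact_force: [0.8, 0.6, -0.2]
grip_width: 29.9
grip_force: 0.0
clock: 16.27
tcp_pos: [514.1, -203.7, 73.1]
tcp_rot: [0.0, 0.774, 0.634, 0.0]
contact_force: [-0.3, 0.8, -0.7]
grip_width: 30.2
grip_force: 0.0
```

```bash
python3 -m crank '[[0.65,0,0,0.3,0,0,0],[0.65,0,0,0.6,0,0,0],[1,0,0,0.6,0,0,0],[1,0,0,0.6,0,0,0],[1,0,0,0.6,0,0,0],[1,0,0,0.6,0,0,0],[1,0,0,0.6,0,0,0],[1,0,0,0.6,0,0,0],[1,0,0,0.6,0,0,0],[1,0,0,0.6,0,0,0]]' 25
```

```text
clock: 17.1
tcp_pos: [513.8, -203.6, 66.9]
tcp_rot: [-0.0, 0.774, 0.634, -0.0]
contact_force: [-3.4, 0.6, 2.4]
grip_width: 11.2
grip_force: 25.0
```

The bar is gripped, at width 11.2 mm. Now lifting along the arc of radius 210 mm.

```bash
python3 -m crank '[[1,0,0.03,-1.05,0,0,0],[1,0,0.1,-2.1,0,0,0],[1,0,0.24,-3.14,0,0,0],[1,0,0.42,-4.17,0,0,0],[1,0,0.65,-5.2,0,0,0],[1,0,0.94,-6.21,0,0,0],[1,0,1.27,-7.2,0,0,0],[1,0,1.66,-8.18,0,0,0],[1,0,2.09,-9.13,0,0,0],[1,0,2.57,-10.07,0,0,0]]' 30
```

```text
clock: 17.93
tcp_pos: [537.8, -208.4, 168.3]
tcp_rot: [-0.002, 0.774, 0.634, -0.001]
contact_force: [-9.4, 2.9, -0.6]
grip_width: 11.2
grip_force: 30.0
```

```bash
python3 -m crank '[[1,0,0.53,-0.91,0,0,0],[1,0,1.1,-1.79,0,0,0],[1,0,1.71,-2.64,0,0,0],[1,0,2.37,-3.46,0,0,0],[1,0,3.06,-4.24,0,0,0],[1,0,3.8,-4.99,0,0,0],[1,0,4.57,-5.71,0,0,0],[1,0,5.38,-6.38,0,0,0],[1,0,6.21,-7.01,0,0,0],[1,0,7.08,-7.6,0,0,0]]' 30
```

```text
clock: 18.77
tcp_pos: [608.8, -222.5, 246.8]
tcp_rot: [-0.0, 0.773, 0.634, 0.001]
contact_force: [-5.9, 3.1, 10.1]
grip_width: 10.8
grip_force: 30.0
```

```bash
python3 -m crank '[[1,0,0.72,-0.44,0,0,0],[1,0,1.45,-0.85,0,0,0],[1,0,1.45,-0.85,0,0,0],[1,0,1.45,-0.85,0,0,0],[1,0,1.45,-0.85,0,0,0],[1,0,1.45,-0.85,0,0,0],[1,0,1.45,-0.85,0,0,0],[1,0,1.45,-0.85,0,0,0],[1,0,1.45,-0.85,0,0,0],[1,0,1.45,-0.85,0,0,0]]' 30
python3 -m crank '[[1,0,-0.73,0.41,0,0,0],[1,0,-1.45,0.85,0,0,0],[1,0,-2.32,1.44,0,0,0],[1,0,-3.15,2.07,0,0,0],[1,0,-3.96,2.74,0,0,0],[1,0,-4.73,3.46,0,0,0],[1,0,-4.73,3.46,0,0,0],[1,0,-4.73,3.46,0,0,0],[1,0,-4.73,3.46,0,0,0],[1,0,-4.73,3.46,0,0,0]]' 30
```

```text
clock: 19.6
tcp_pos: [623.8, -225.5, 255.1]
tcp_rot: [0.001, 0.773, 0.634, 0.001]
contact_force: [-4.0, 1.0, 9.9]
grip_width: 11.2
grip_force: 30.0
clock: 20.43
tcp_pos: [576.7, -216.2, 219.1]
tcp_rot: [0.0, 0.774, 0.634, 0.0]
contact_force: [-6.5, 1.3, 6.6]
grip_width: 10.8
grip_force: 30.0
```

By the arm's motion the hatch peaked at about 1.09 rad and is now at about 0.81. I'll cross-check the angle and the jar numerically by camera.

```bash
python3 - <<'E'
from fit import *
A=np.mean([manip.read_camera("scene").astype(float) for _ in range(5)],0);cv2.imwrite("pics/fin.png",A[:,:,::-1])
ims={"scene":gaussian_filter(A.mean(2),.5)}
e=np.array([np.cos(-.198),np.sin(-.198),0]);f=np.array([-e[1],e[0],0]);H=np.array([722.3,-244.3,106])
def E(p):
    th,dx=p;d=-e*np.cos(th)+np.array([0,0,np.sin(th)]);n=e*np.sin(th)+np.array([0,0,np.cos(th)])
    h=H+e*dx;P=lambda l,y,t:h+d*l+f*y+n*t
    return [("scene",P(10,-100,5),P(165,-100,5)),("scene",P(10,-100,-5),P(165,-100,-5)),("scene",P(165,-100,-5),P(165,-60,-5))]
for t in(.7,.8,.9):
    p,s,m=edgefit(ims,E,(t,0),(5,3,2));print(p.round(3),s.round(3),round(m,2))
s=manip.get_state();print(s["contact_force"],s["clock"],s["tcp_pos"],s["grip_force"])
E
python3 rib.py 2
```

```text
[ 0.794 -1.192] [0.026 4.227] 1.59
[ 0.799 -1.941] [0.028 4.48 ] 1.48
[ 0.792 -0.881] [0.03  4.906] 1.69
[-7.48518767  2.24876692  5.36836842] 20.6833 [ 576.66057244 -216.2085709   219.07472379] 29.990678429603577
lid [481.9 139.9  73. ] 272.56380501727506 229.73045666216012 10.844300270080566 272.4786071777344 229.33782958984375
rib n 20.0 dir from centre deg 18.78656016380268 16.588993969517215 pca 9.594128263147978[ WARN:0@2.224] global loadsave.cpp:1063 imwrite_ Unsupported depth image for selected encoder is fallbacked to CV_8U.
```

```bash
python3 -c "
from plant import manip
print(manip.close_job())"
```

```text
the job is handed in; nothing more can be done
None
```

I handed the job in at about 21 s. The jar is upright with its label facing the reader's window to within about 2° by camera, and the hatch was lifted to about 1.09 rad, brought back, and is held gripped at about 0.80 rad, just below its balance point.

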